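# Put the setting block away, flip the kickstand down and hold the frame upright

### The arm

A 6-joint arm with a two-finger parallel gripper is mounted at the origin on the work surface. World frame = base frame: x ahead of the robot, y to its left, z up, the work surface at z = 0. Lengths are in m, angles in rad, forces in N, time in s.
With the tool pointing down it reaches from about 0.25 to 0.725 m from the base axis. Payload 4 kg.
Tool frame: the origin (TCP) lies between the finger pads; the fingertips stand 11 mm ahead of it and the grasp point (between the pads) lies 8 mm behind it (tcp_to_tips is the z of the fingertips in the tool frame, in m); z points along the fingers, y is the direction in which the jaws open and shut (so a half turn about z gives the same grasp; the last joint's range is limited). The gripper opens to 85 mm and grips with 20 to 120 N. Pads are 22 mm wide; open, the fingers measure 114 mm over their backs; the gripper's body (76 mm by 85 mm) begins 54 mm behind the grasp point. The pads swing forward as they close: fully open they stand 13 mm farther back than shut.
Start: joints at [1.322, 0.241, 0.005, 1.335, 0, 1.571], TCP at [0.123, 0.485, 0.242] pointing down, gripper open.
Joint ranges: [-2.72, 2.72], [-1.05, 1.87], [-1.09, 1.28], [-1.99, 2.15], [-1.42, 1.44], [-3.14, 3.14]. Speed limits (rad/s): [2.79, 2.79, 3.14, 3.14, 3.14, 3.14].

### API

Orientations are given as a unit quaternion [x, y, z, w].
In Python, from workcell import * gives the robot as it stands.
- The arm moves only by the tool move_arm, never from a script. Its argument "moves" is a list that holds one entry, the list of rows, each a list of 7 numbers: the shift along the world's x, y, z in units of 500 mm (1.0 is 500 mm), then the turn, a rotation vector about the world's x, y, z in units of 30 degrees (1.0 is 30 degrees), then the closure, from -1 (fully open) to 1 (shut), so that 0 is half open. A call has 1 to 8 rows; each row shifts and turns the pose as measured when the row begins; what a row does not reach is not made up. A row lasts 1/12 s, in which the tool goes at most 41.7 mm and 7.16 degrees, less where a joint would pass 70% of its speed; a pose out of reach is approached as far as the arm can. A call with a number of a shift or a turn outside -1 to 1 is refused whole. A call with a gripper value outside its range is refused whole. The fingers move at their own pace and stop on an object; the grip force is fixed at half the most. Time passes only in rows, so rows that do not move let the fingers close. It gives the time, the measured TCP pose, the force and the opening at its end, in the units of the state.
- get_obs(): the state, without advancing time (a new reading comes with each control period).
- camera(name): name is "side" or "top"; returns a dict with "pixels" (420x560x3 uint8, red, green, blue), "range_z" (420x560 float32, m along the optical axis (not along the pixel's ray), 0 where there is no reading), "fx", "fy", "cx", "cy" (pixels), "extrinsics" (4x4, takes a point from camera to world coordinates). Camera axes: x right, y down, z forward; pixel columns grow to the right and rows downward; lengths in m; the calibration is good to about 2 mm. A picture is of the moment at which its call begins.
- job_done(): hands the job in, once; it reports no verdict.
The state is a dict: "clock": time; "joint_pos": joint angles; "joint_vel": joint speeds; "tau": joint torques, N m; "eef_pos": TCP position; "tool_rot": TCP orientation; "ft_force": force on the tool from outside, world axes, zero at the start; "ft_torque": the same for the moment, N m; "grip_width": finger opening in m.
Only numpy, scipy, OpenCV 4.12 (cv2) and the standard library are available. Lean on these libraries where they do the work, as an engineer would, in place of code of your own. Each camera call takes 0.05 s, during which the arm holds its last target.

### The job

The kickstand on the leaning frame stub has just been set: first return the loose oblong setting block to its own slot in the block stand, fully home and let go, and then flip the kickstand down past its centre so that it snaps fully down. Last, swing the frame up off its rest until it stands upright and keep holding it there with the gripper, because it tips back by itself and I want to check the gap under the foot: finish while still holding it, do not let go. Leave everything else on the bench where it is.

Things in the scene. Friction and masses are not known exactly. Their poses are not given: they have to be found in the camera images.
- block_center (a point): The loose setting block: plain steel, 24 x 40 x 70 mm (x, y, z of its own axes), 0.3-0.55 kg, standing on end on the bench. This point is its centre, 35 mm above its underside. The block is the same turned by half a turn.
- slot_oblong (a point): The block's own slot: oblong pocket in one of three plywood holders (80 x 80 x 35 mm, in a row in any order on an 8 mm plate). Point: centre of the pocket's mouth, level with the holder's top, 43 mm above the bench. Pocket 30 mm (x) x 46 mm (y), 25 mm deep; the block's centre is 10 mm above this point when home. A paper label at -x shows an oblong.
- slot_square (a point): Mouth centre of the square pocket (30 x 30 mm, 25 mm deep, same height) in another holder. Empty; the block does not fit it.
- plug_center (a point): Round steel plug 26 mm in diameter and 50 mm long, already standing in the third holder's round pocket (25 mm proud of it). The point is its centre. Leave it there.
- jig: Fixed grey steel base plate 160 (x) x 220 (y) x 12 mm that carries the frame stub; origin at the centre of its underside, on the bench. The frame tips about a pivot line parallel to the jig's y axis, 40 mm straight above the origin. The jig's x points away from the robot, give or take its yaw.
- frame (a joint): Lean of the frame stub about its pivot line, rad: 0 = upright, positive = toward the jig's -x (robot's side). Travel -0.25 to 0.30; it leans on its rest at 0.30. About 1.5 kg, with a heavy brake drum on the -x side: let go at upright it falls back to the rest. Holding it upright takes a few newtons at the top tube.
- tube_grip (a point): Point on the axis of the frame's top tube: level round steel tube, 28 mm diameter, along the jig's y, from 30 mm to the -y side of this point to 120 mm to its +y side; 215 mm from the pivot line, at jig y -90 mm. The post (34 mm diameter) meets it from below 40 mm to the +y side. The point's axes turn with the frame: z along the post, y along the tube.
- stand_pivot (a point): Pivot of the kickstand on the hub axle, fixed to the frame: when the frame is upright it is 58 mm to the jig's +x, 20 mm to +y, 170 mm above the bench. The stand turns about the frame's x axis.
- stand_foot (a point): End of the kickstand's rubber foot, on the bar's centre line, 145 mm from stand_pivot. The bar is flat aluminium, 18 mm wide (jig x) and 12 mm thick, the foot 26 x 20 mm. Folded, it sticks out to the jig's +y and a little upward (0.15 rad above level), with free space above it and beneath it.
- kickstand (a joint): Angle of the kickstand, rad: 0 = folded up, 1.72 = fully down (along the post, foot down). An over-centre spring pushes it back up below about 0.6 and snaps it down by itself beyond about 0.75. Starting it takes about 4 to 6 N pressed downward at 90 mm from the pivot.
- wrench_mid (a point): Open-ended wrench, 170 mm long, lying on the bench to the right of the block. Middle of it. Leave alone.
- nut_mid (a point): Steel nut, 22 x 22 x 10 mm, lying between block stand and jig. Its centre. Leave alone.
- tape_mid (a point): Roll of tape lying flat, 90 mm diameter, 24 mm high. Its centre. Leave alone.
- jar_mid (a point): Clear jar with steel cap, 60 mm diameter, 75 mm high. Its centre. Leave alone.
Mind the look-alikes: they are no part of the job. What is shaped like the part that bears block_center but blue or brown is not meant.

How it is judged:
On the way, in this order (a step that is already met when the one before it is completed fails the run):
1. the setting block stands fully home in its own slot, let go, with the kickstand still folded (horizontal distance between block_center and slot_oblong below 0.008 m and z of block_center in the frame of slot_oblong below 0.014 m and angle between block_center's own z axis and vertical below 0.12 rad and contact force between block and the fingers below 0.1 N and value of joint kickstand below 0.5 rad), for 0.2 s.
2. the kickstand has gone over centre and is fully down (value of joint kickstand above 1.62 rad), for 0.2 s.
3. the frame is upright, held by the fingers (value of joint frame between -0.09 and 0.09 rad and contact force between the fingers and jig above 0.5 N), for 0.2 s.
At the end, for the whole second after the job is handed in: Fingers still hold the frame (over 0.5 N), at rest within 0.09 rad (5 degrees) of upright; kickstand fully down (over 1.62 rad); block in its own slot within 8 mm of the slot's centre line, at most 4 mm off the pocket's floor, tilted less than 0.12 rad (all of step 3 and velocity of joint frame between -0.05 and 0.05 rad/s and value of joint kickstand above 1.62 rad and horizontal distance between block_center and slot_oblong below 0.008 m and z of block_center in the frame of slot_oblong below 0.014 m and angle between block_center's own z axis and vertical below 0.12 rad); the arm keeps its last pose, push and grip.
It fails at once if the plug, wrench, nut, tape roll or jar is moved by more than 30 mm (distance of any of plug_center, wrench_mid, nut_mid, tape_mid, jar_mid from where it was at the start of the episode above 0.03 m).
It also fails if it takes over 72 s, if anything falls off the work surface, if the arm or the gripper's body presses on something with over 40 N, if the wrist force passes 120 N, or if a joint passes its speed limit or range.

## Working session

There is one attempt and no reset: what is moved stays moved. The work goes in short steps, Python scripts to look and compute and a tool call to move; the robot and the scene stay as the last step left them, time stands still between calls to the robot, and variables do not carry over. Pictures are saved under pics/ and viewed, and the job is handed in when it is done.

Besides the shell and the picture viewer there is one more tool, called after "Call:" as name(argument=value, ...) on one line, values as JSON. move_arm: Moves the arm, as the interface text tells. Shifts and turns lie within -1 to 1; 1 stands for 500 mm of shift or 30 degrees of turn. Its arguments: {"type":"object","properties":{"moves":{"type":"array","items":{"type":"array","items":{"type":"array","items":{"type":"number"}}}}},"required":["moves"]}

```bash
mkdir -p pics; ls; cat > h.py <<'E'
from workcell import *
import numpy as np, cv2
def shot(n,tag):
    c=camera(n); cv2.imwrite(f'pics/{tag}.png',cv2.cvtColor(c['pixels'],cv2.COLOR_RGB2BGR)); np.savez(f'{tag}.npz',**c); return c
def cloud(c):
    z=c['range_z'];v,u=np.mgrid[:z.shape[0],:z.shape[1]]
    P=np.stack([(u-c['cx'])/c['fx']*z,(v-c['cy'])/c['fy']*z,z,np.ones_like(z)],-1)
    W=(P@np.array(c['extrinsics']).T)[...,:3]; W[z<=0]=np.nan; return W
E
python3 - <<'E'
from h import *
print(get_obs())
for n in('top','side'):
    c=shot(n,n+'0');print(n,c['fx'],c['cx'],c['cy'],np.round(c['extrinsics'],3))
E
```

```text
pics
{'clock': 0.0, 'joint_pos': array([ 1.32202211e+00,  2.41366737e-01,  3.75456742e-03,  1.33520268e+00,
       -6.81430016e-06,  1.57074270e+00]), 'joint_vel': array([ 1.71479304e-03, -1.78058332e-03, -8.01182058e-06, -1.82017727e-04,
        2.60748721e-04, -1.95661984e-03]), 'tau': array([-1.25296236e-03, -3.72313607e+01,  2.52410227e+01,  1.68492511e-02,
        3.37862934e-05,  7.83616116e-06]), 'eef_pos': array([0.12296324, 0.48402934, 0.2414476 ]), 'tool_rot': array([ 1.24039927e-01,  9.92276714e-01, -1.00188302e-03, -1.21861651e-04]), 'ft_force': array([-0.10252144,  0.33509992,  0.02166128]), 'ft_torque': array([ 0.02503116, -0.03333672,  0.0195306 ]), 'grip_width': 0.08533867089192738}
top 383.8064665869019 281.98721803711976 207.52415146298674 [[-0.002 -0.991  0.133  0.473]
 [-1.     0.003  0.004  0.004]
 [-0.005 -0.133 -0.991  1.017]
 [ 0.     0.     0.     1.   ]]
side 478.3375951122801 268.1665706890658 214.23825232023063 [[ 0.922 -0.291  0.256  0.313]
 [-0.388 -0.712  0.585 -0.596]
 [ 0.012 -0.639 -0.769  1.007]
 [ 0.     0.     0.     1.   ]]
```

View pics/top0.png

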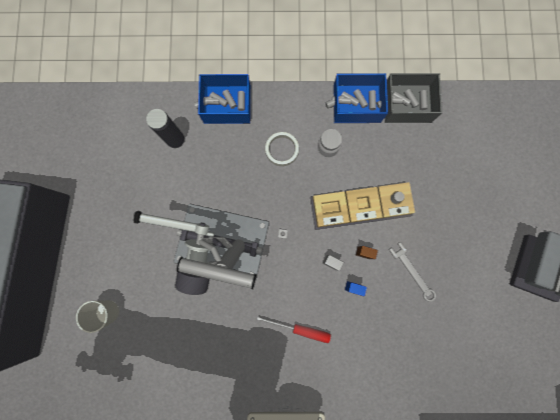

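View pics/side0.png

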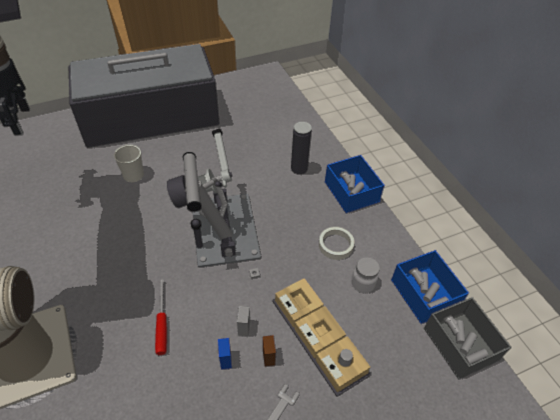

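Block candidates in the top view are grey (334,263), blue (357,289) and brown (367,253). Only the grey one is plain steel. For the slot, the left holder at (331,208) looks oblong, the middle one at (364,203) looks square, and the right one holds the plug. I'll confirm both in an enlarged crop.

```bash
python3 - <<'E'
from h import *
a=cv2.imread('pics/top0.png')[175:305,300:420];b=cv2.imread('pics/side0.png')[270:400,200:380]
a=cv2.resize(a,None,fx=3,fy=3,interpolation=cv2.INTER_CUBIC);b=cv2.resize(b,None,fx=2.4,fy=2.4,interpolation=cv2.INTER_CUBIC)
H=max(a.shape[0],b.shape[0]);o=np.zeros((H,a.shape[1]+b.shape[1],3),np.uint8);o[:a.shape[0],:a.shape[1]]=a;o[:b.shape[0],a.shape[1]:]=b
cv2.imwrite('pics/crop0.png',o);print(o.shape)
for n in('top0','side0'):
    c=dict(np.load(n+'.npz'));W=cloud(c);hsv=cv2.cvtColor(c['pixels'],cv2.COLOR_RGB2HSV)
    x,y,z=W[...,0],W[...,1],W[...,2]
    # steel block top: near z=.07, low saturation
    if n=='top0': u0,v0=334,263
    else: u0,v0=244,312
    print(n,'at',W[v0,u0])
    m=(abs(z-.07)<.006)&(hsv[...,1]<60)
    k,l,s,ct=cv2.connectedComponentsWithStats(m.astype(np.uint8))
    for i in range(1,k):
        if s[i,4]>30:
            P=W[l==i]; r=cv2.minAreaRect(P[:,:2].astype(np.float32)); print('z70',s[i],P.mean(0).round(4),np.round(r[0],4),np.round(r[1],4),round(r[2],1))
    m=(abs(z-.043)<.004)&(y>-.5)&(y<.05)&(x>.3)&(x<.7)
    k,l,s,ct=cv2.connectedComponentsWithStats(m.astype(np.uint8))
    for i in range(1,k):
        if s[i,4]>30:
            P=W[l==i]; r=cv2.minAreaRect(P[:,:2].astype(np.float32)); print('z43',s[i],P.mean(0).round(4),np.round(r[0],4),np.round(r[1],4),round(r[2],1),)
E
```

```text
(390, 792, 3)
top0 at [ 0.4633271  -0.11833099  0.0685032 ]
z70 [389  73  53  42 372] [ 0.9004 -0.3373  0.0682] [ 0.8996 -0.3369] [0.1118 0.1311] 0.2
z70 [162 128  16  14  36] [0.7845 0.288  0.0705] [0.7858 0.2905] [0.0152 0.0472] 39.0
z70 [320 129  21  21 316] [ 0.775  -0.1148  0.0733] [ 0.7758 -0.1142] [0.0504 0.0521] 88.5
z70 [ 19 190  38 174 515] [0.4335 0.6034 0.07  ] [0.4382 0.6026] [0.0071 0.4172] 83.2
z70 [394 192  10  10  76] [ 0.6283 -0.2829  0.0667] [ 0.6281 -0.2834] [0.0232 0.0232] 82.1
z70 [325 255  18  16 161] [ 0.4647 -0.1168  0.0685] [ 0.4648 -0.1168] [0.0391 0.0231] 63.0
z70 [ 98 301  12  26  46] [0.3487 0.4331 0.0699] [0.3465 0.4361] [0.0614 0.0187] 14.3
z70 [ 78 303  19  28 100] [0.3318 0.486  0.0702] [0.3335 0.4805] [0.0649 0.0318] 19.3
z43 [378 182  37  35 800] [ 0.6239 -0.2833  0.0421] [ 0.6249 -0.2837] [0.08   0.0812] 8.0
z43 [346 187  36  35 788] [ 0.6122 -0.1996  0.0422] [ 0.6133 -0.1997] [0.0801 0.0804] 7.9
z43 [313 191  36  35 727] [ 0.6001 -0.1154  0.0422] [ 0.6018 -0.1155] [0.0804 0.0802] 8.3
side0 at [ 0.46873306 -0.11900919  0.07101681]
z70 [460   0 100
[... 442 characters left out ...]
5016 0.1052 0.0695] [0.4996 0.1076] [0.0133 0.0358] 87.2
z70 [356 257  24  22 340] [ 0.7756 -0.1226  0.0729] [ 0.7773 -0.1212] [0.0527 0.0517] 82.1
z70 [432 297  80  70 540] [ 0.9004 -0.344   0.0682] [ 0.9004 -0.3421] [0.1138 0.1315] 0.6
z70 [237 306  13  18 194] [ 0.4651 -0.1227  0.0688] [ 0.4652 -0.1223] [0.0407 0.0239] 61.6
z70 [  0 328  45  46 187] [ 0.0275 -0.0462  0.0699] [ 0.0285 -0.0375] [0.1098 0.0367] 37.4
z70 [340 349  13  13 115] [ 0.6289 -0.2888  0.067 ] [ 0.629  -0.2887] [0.0243 0.0239] 23.0
z43 [ 276  278   70   75 1865] [ 0.6072 -0.1684  0.0423] [ 0.6081 -0.1623] [0.082  0.1669] 7.9
z43 [ 317  336   54   51 1199] [ 0.6238 -0.2908  0.0424] [ 0.6257 -0.2884] [0.0816 0.0815] 8.3
```

View pics/crop0.png

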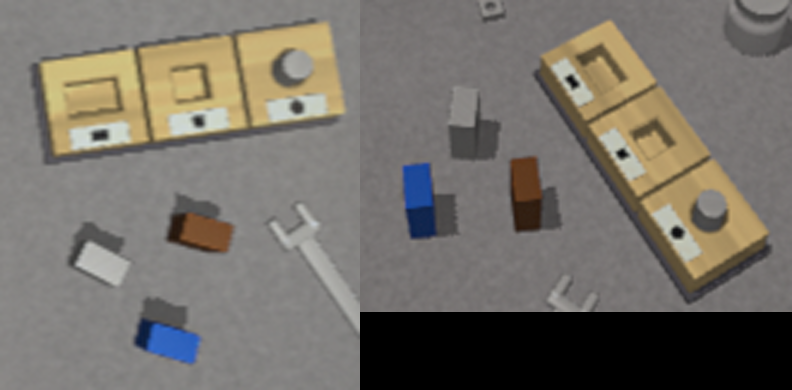

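The crop confirms it: the grey steel block is at top px (334,263), and the leftmost holder carries the oblong label. The arm starts moving over now; I'll measure again there, because the two views disagree by about 5 mm in y.

Call:
move_arm(moves=[[[0.035,-0.06,0.02,0,0,-0.23,-1],[0.035,-0.06,0.02,0,0,-0.23,-1],[0.035,-0.06,0.02,0,0,-0.23,-1],[0.035,-0.06,0.02,0,0,-0.23,-1],[0.035,-0.06,0.02,0,0,-0.23,-1],[0.035,-0.06,0.02,0,0,-0.23,-1],[0.035,-0.06,0.02,0,0,-0.23,-1],[0.035,-0.06,0.02,0,0,-0.23,-1]]])

```text
clock: 0.77
eef_pos: [0.2614, 0.2361, 0.3164]
tool_rot: [0.581, 0.814, -0.007, -0.003]
ft_force: [1.2, 0.5, -0.4]
grip_width: 0.0854
```

Call:
move_arm(moves=[[[0.035,-0.06,0,0,0,-0.23,-1],[0.035,-0.06,0,0,0,-0.23,-1],[0.035,-0.06,0,0,0,-0.23,-1],[0.035,-0.06,0,0,0,-0.23,-1],[0.035,-0.06,0,0,0,-0.23,-1],[0.035,-0.06,0,0,0,-0.23,-1],[0.035,-0.06,0,0,0,-0.23,-1],[0.035,-0.06,0,0,0,-0.05,-1]]])

```text
clock: 1.43
eef_pos: [0.4042, -0.0174, 0.3181]
tool_rot: [0.879, 0.477, -0.002, -0.005]
ft_force: [0.3, 2.2, -0.1]
grip_width: 0.0855
```

```bash
python3 - <<'E'
from h import *
from scipy.spatial.transform import Rotation as R
o=get_obs();T=R.from_quat(o['tool_rot']).as_matrix();p=o['eef_pos'];print(p.round(4),T.round(3))
for n in('top','side'):
    c=shot(n,n+'1');W=cloud(c)
    L=(W-p)@T   # tool coords
    m=(abs(L[...,1])<.07)&(abs(L[...,0])<.06)&(L[...,2]>-.12)&(L[...,2]<.02)
    P=L[m];print(n,len(P))
    for lo,hi in((-.12,-.09),(-.09,-.06),(-.06,-.03),(-.03,0),(0,.02)):
        q=P[(P[:,2]>lo)&(P[:,2]<=hi)]
        if len(q)>5: print(lo,len(q),np.percentile(q,[1,99],axis=0).round(4).tolist())
E
```

```text
[ 0.4042 -0.0174  0.3181] [[ 0.545  0.838 -0.009]
 [ 0.838 -0.545  0.006]
 [ 0.    -0.011 -1.   ]]
top 348
-0.12 220 [[-0.0113, 0.037, -0.1072], [0.0136, 0.0677, -0.0903]]
-0.09 69 [[-0.0104, 0.0323, -0.0898], [0.0182, 0.0699, -0.0608]]
-0.06 56 [[-0.0114, 0.0431, -0.0594], [0.0148, 0.0685, -0.0417]]
side 1834
-0.12 597 [[-0.0391, -0.0599, -0.1195], [0.008, 0.0693, -0.0903]]
-0.09 667 [[-0.0231, -0.064, -0.0897], [0.0105, 0.0688, -0.061]]
-0.06 376 [[-0.0184, -0.0657, -0.0597], [0.0086, 0.0675, -0.0308]]
-0.03 194 [[-0.0156, -0.0491, -0.0293], [0.0071, 0.0634, -0.0016]]
```

View pics/side1.png

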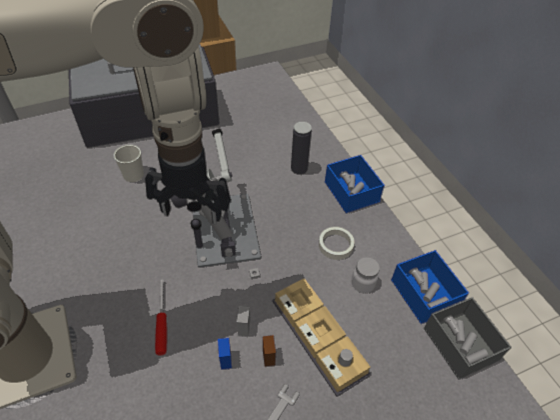

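View pics/top1.png

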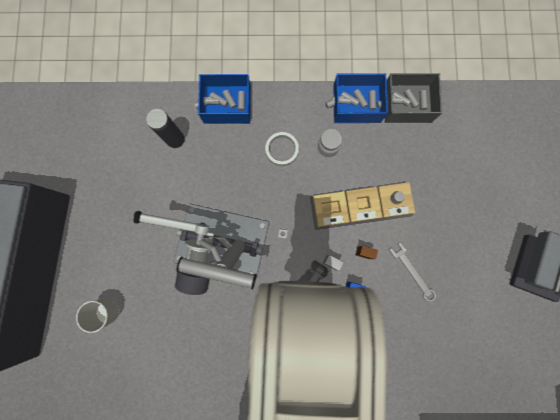

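```bash
cat >> h.py <<'E'
def cast(c,u,v,h):
    E=np.array(c['extrinsics']);d=np.stack([(u-c['cx'])/c['fx'],(v-c['cy'])/c['fy'],np.ones_like(u*1.)],-1)@E[:3,:3].T;o=E[:3,3]
    return o+d*((h-o[2])/d[...,2])[...,None]
E
python3 - <<'E'
from h import *
for n in('top0','side0'):
    c=dict(np.load(n+'.npz'));W=cloud(c);z=W[...,2]
    v,u=np.mgrid[:420,:560]
    C=cast(c,u,v,.0422)
    dy=-.0055 if n=='side0' else 0
    for (cx,cy) in((.6018,-.1155),(.6133,-.1997)):
        a=np.deg2rad(7.9);lx=(C[...,0]-cx)*np.cos(a)+(C[...,1]-cy-dy)*np.sin(a);ly=-(C[...,0]-cx)*np.sin(a)+(C[...,1]-cy-dy)*np.cos(a)
        ins=(abs(lx)<.036)&(abs(ly)<.036)&(lx>-.025)
        hole=ins&(z<.0385)
        P=np.stack([lx[hole],ly[hole]],-1)
        dpx=.0023 if n=='top0' else .002
        print(n,'pocket local range',(P.min(0)*1e3).round(1),(P.max(0)*1e3).round(1),'centre area-mean',(P.mean(0)*1e3).round(1),len(P),len(P)*0)
    # block yaw
    hsv=cv2.cvtColor(c['pixels'],cv2.COLOR_RGB2HSV)
    m=(abs(z-.07)<.006)&(hsv[...,1]<60)&(abs(W[...,0]-.465)<.03)&(abs(W[...,1]+.119)<.03)
    Q=cast(c,u[m],v[m],.07)[:,:2];r=cv2.minAreaRect(Q.astype(np.float32));w,V=np.linalg.eigh(np.cov(Q.T));l=V[:,1]*np.sign(V[1,1])
    print('block',Q.mean(0).round(4),r,'long axis',l.round(3),np.degrees(np.arctan2(-l[0],l[1])).round(1))
E
```

```text
top0 pocket local range [-11.6 -33.6] [31.2 23.7] centre area-mean [3.9 0.2] 217 0
top0 pocket local range [-11.6 -20.2] [34.5 26.5] centre area-mean [4.5 0.5] 143 0
block [ 0.4647 -0.1166] ((0.46479561924934387, -0.11647070944309235), (0.039173245429992676, 0.022920452058315277), 63.27494430541992) long axis [0.444 0.896] -26.4
side0 pocket local range [-23.7 -34. ] [31.2 32.9] centre area-mean [ 3.6 -1.3] 240 0
side0 pocket local range [-24.7 -27.6] [33.8 33.7] centre area-mean [ 3.7 -0.4] 181 0
block [ 0.4649 -0.1233] ((0.46490785479545593, -0.12340984493494034), (0.042302705347537994, 0.024103324860334396), 62.15231704711914) long axis [0.476 0.88 ] -28.4
```

```bash
python3 - <<'E'
from h import *
for n in('top0','side0'):
    c=dict(np.load(n+'.npz'));W=cloud(c);z=W[...,2]
    v,u=np.mgrid[:420,:560];C=cast(c,u,v,.0422);dy=-.0055 if n=='side0' else 0;a=np.deg2rad(7.9)
    for (cx,cy) in((.6018,-.1155),(.6133,-.1997)):
        lx=(C[...,0]-cx)*np.cos(a)+(C[...,1]-cy-dy)*np.sin(a);ly=-(C[...,0]-cx)*np.sin(a)+(C[...,1]-cy-dy)*np.cos(a)
        hole=((abs(lx)<.032)&(abs(ly)<.032)&(z<.0385)).astype(np.uint8)
        k,l,s,_=cv2.connectedComponentsWithStats(hole,connectivity=4);i=1+np.argmax(s[1:,4]);h=l==i
        print(n,s[i],'x',np.percentile(lx[h]*1e3,[1,99]).round(1),'y',np.percentile(ly[h]*1e3,[1,99]).round(1),'mean',lx[h].mean().round(4),ly[h].mean().round(4), 'world mid',C[h][:,:2].mean(0).round(4))
        # dark/colour edges crop
    r=C[h]
x0=dict(np.load('top0.npz'))['pixels'][180:232,308:385]
cv2.imwrite('pics/slot0.png',cv2.resize(cv2.cvtColor(x0,cv2.COLOR_RGB2BGR),None,fx=10,fy=10,interpolation=cv2.INTER_CUBIC))
E
```

```text
top0 [321 199  19  15 211] x [-11.2  19.8] y [-21.6  22.7] mean 0.0038 0.0005 world mid [ 0.6055 -0.1145]
top0 [357 196  13  13 134] x [-10.7  18.7] y [-13.5  15.1] mean 0.0036 0.0009 world mid [ 0.6167 -0.1984]
side0 [291 288  21  21 223] x [-10.6  18.3] y [-22.6  21.5] mean 0.0039 -0.0007 world mid [ 0.6058 -0.1212]
side0 [313 320  19  17 167] x [-10.4  19. ] y [-14.6  14.2] mean 0.0039 -0.0004 world mid [ 0.6173 -0.2051]
```

View pics/slot0.png

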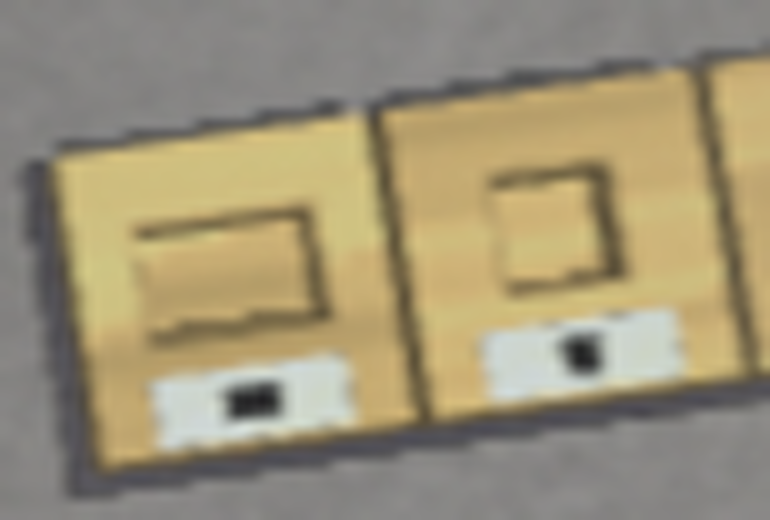

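Call:
move_arm(moves=[[[0.0203,-0.0333,-0.056,-0.011,-0.017,0.1,-1],[0.0203,-0.0333,-0.056,0,0,0.1,-1],[0.0203,-0.0333,-0.056,0,0,0,-1],[0.0203,-0.0333,-0.056,0,0,0,-1],[0.0203,-0.0333,-0.056,0,0,0,-1],[0.0203,-0.0333,-0.056,0,0,0,-1],[0,0,0,0,0,0,-1]]])

```text
clock: 2.12
eef_pos: [0.4674, -0.1212, 0.1431]
tool_rot: [0.851, 0.524, 0.002, 0.0]
ft_force: [-0.7, 1.1, -0.6]
grip_width: 0.0852
```

```bash
cat >> h.py <<'E'
from scipy.spatial.transform import Rotation as R
def st(tgt=None,yaw=None):
    o=get_obs();T=R.from_quat(o['tool_rot']).as_matrix();p=o['eef_pos']
    print(round(o['clock'],2),'p',p.round(4),'jawyaw',np.degrees(np.arctan2(T[1,1],T[0,1])).round(2),'tz',T[:,2].round(4),'f',o['ft_force'].round(1),'w',round(o['grip_width'],4),'j',o['joint_pos'].round(2))
    if tgt is not None: print('shift units',((np.array(tgt)-p)/.5).round(4),'level',(np.cross(T[:,2],[0,0,-1])/.5236).round(3), 'yaw',None if yaw is None else ((yaw-np.degrees(np.arctan2(T[1,1],T[0,1])))/30).round(3))
    return o
E
python3 -c "
from h import *
st([.465,-.1172,.052],-27)"
```

```text
2.12 p [ 0.4674 -0.1212  0.1431] jawyaw -26.74 tz [ 0.004   0.0022 -1.    ] f [-0.7  1.1 -0.6] w 0.0852 j [-0.26  0.27 -0.22  1.07  0.    1.78]
shift units [-0.0048  0.008  -0.1822] level [-0.004  0.008  0.   ] yaw -0.009
```

Call:
move_arm(moves=[[[-0.0048,0.008,0,-0.004,0.008,-0.009,-1],[0,0,-0.06,0,0,0,-1],[0,0,-0.06,0,0,0,-1],[0,0,-0.05,0,0,0,-1],[0,0,-0.005,0,0,0,-1]]])

```text
clock: 2.53
eef_pos: [0.4654, -0.1126, 0.0572]
tool_rot: [0.852, 0.523, 0.001, 0.0]
ft_force: [-0.8, 1.2, -0.6]
grip_width: 0.0855
```

```bash
python3 -c "
from h import *
st([.465,-.1172,.052],-27)"
```

```text
2.53 p [ 0.4654 -0.1126  0.0572] jawyaw -26.87 tz [ 0.0029  0.001  -1.    ] f [-0.8  1.2 -0.6] w 0.0855 j [-0.24  0.37 -0.35  0.85  0.    1.8 ]
shift units [-0.0009 -0.0091 -0.0103] level [-0.002  0.006  0.   ] yaw -0.004
```

Call:
move_arm(moves=[[[-0.001,-0.009,-0.01,0,0,0,-1],[0,0,0,0,0,0,-1]]])

```text
clock: 2.7
eef_pos: [0.4648, -0.1153, 0.0536]
tool_rot: [0.851, 0.525, 0.001, 0.0]
ft_force: [-0.6, -0.7, -0.2]
grip_width: 0.0853
```

```bash
python3 -c "
from h import *
st([.465,-.1172,.052],-27)"
```

```text
2.7 p [ 0.4648 -0.1153  0.0536] jawyaw -26.68 tz [ 0.0025  0.0013 -1.    ] f [-0.6 -0.7 -0.2] w 0.0853 j [-0.24  0.37 -0.35  0.85  0.    1.79]
shift units [ 0.0005 -0.0038 -0.0032] level [-0.003  0.005  0.   ] yaw -0.011
```

Close enough for the grasp. I'll make a small correction, then close.

Call:
move_arm(moves=[[[0,-0.004,-0.003,0,0,0,-1],[0,0,0,0,0,0,1],[0,0,0,0,0,0,1],[0,0,0,0,0,0,1],[0,0,0,0,0,0,1],[0,0,0,0,0,0,1],[0,0,0,0,0,0,1],[0,0,0,0,0,0,1]]])

```text
clock: 3.37
eef_pos: [0.4696, -0.1181, 0.0595]
tool_rot: [0.851, 0.525, 0.006, 0.004]
ft_force: [0.4, 0.1, -1.3]
grip_width: 0.0227
```

```bash
python3 -c "
from h import *
st([.465,-.1172,.052],-27)"
```

```text
3.37 p [ 0.4696 -0.1181  0.0595] jawyaw -26.67 tz [ 0.0149 -0.0012 -0.9999] f [ 0.4  0.1 -1.3] w 0.0227 j [-0.25  0.36 -0.34  0.85  0.    1.79]
shift units [-0.0093  0.0017 -0.015 ] level [0.002 0.028 0.   ] yaw -0.011
```

Call:
move_arm(moves=[[[0,0,0.05,0,0,0,1],[0,0,0.06,0,0,0,1],[0,0,0.05,0,0,0,1],[0,0,0,0.002,0.028,0,1],[0,0,0,0,0,0,1]]])

```text
clock: 3.78
eef_pos: [0.4634, -0.1167, 0.1364]
tool_rot: [0.851, 0.525, -0.006, -0.006]
ft_force: [0.2, 0.4, -5.7]
grip_width: 0.0222
```

```bash
python3 - <<'E'
from h import *
st([.606,-.115,.14],8)
c=shot('side','side2')
E
```

```text
3.78 p [ 0.4634 -0.1167  0.1364] jawyaw -26.69 tz [-0.0157  0.0036 -0.9999] f [ 0.2  0.4 -5.7] w 0.0222 j [-0.25  0.28 -0.22  1.08 -0.    1.79]
shift units [0.2853 0.0033 0.0071] level [-0.007 -0.03  -0.   ] yaw 1.156
```

View pics/side2.png

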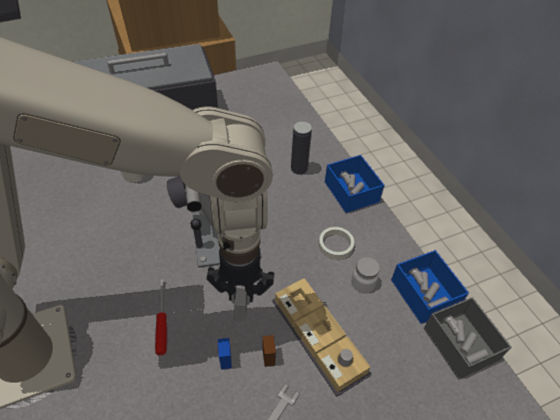

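Call:
move_arm(moves=[[[0.055,0.001,0,-0.007,-0.02,0.23,1],[0.055,0.001,0,0,0,0.23,1],[0.055,0,0,0,0,0.23,1],[0.055,0,0,0,0,0.23,1],[0.04,0,0,0,0,0.2,1],[0.015,0,0,0,0,0,1],[0,0,0,0,0,0,1]]])

```text
clock: 4.42
eef_pos: [0.5962, -0.1135, 0.1183]
tool_rot: [0.653, 0.757, -0.012, -0.01]
ft_force: [0.3, -0.1, -5.2]
grip_width: 0.0225
```

```bash
python3 - <<'E'
from h import *
st([.606,-.115,.14],8)
for n in('side','top'):
    c=shot(n,n+'3')
s=cv2.imread('pics/side3.png')[180:380,190:390];cv2.imwrite('pics/s3c.png',cv2.resize(s,None,fx=3,fy=3,interpolation=cv2.INTER_CUBIC))
E
```

```text
4.42 p [ 0.5962 -0.1135  0.1183] jawyaw 8.46 tz [-0.0305 -0.005  -0.9995] f [ 0.3 -0.1 -5.2] w 0.0225 j [-0.18  0.55  0.13  1.19 -0.01  1.24]
shift units [ 0.0195 -0.003   0.0435] level [ 0.01  -0.058  0.   ] yaw -0.015
```

View pics/s3c.png

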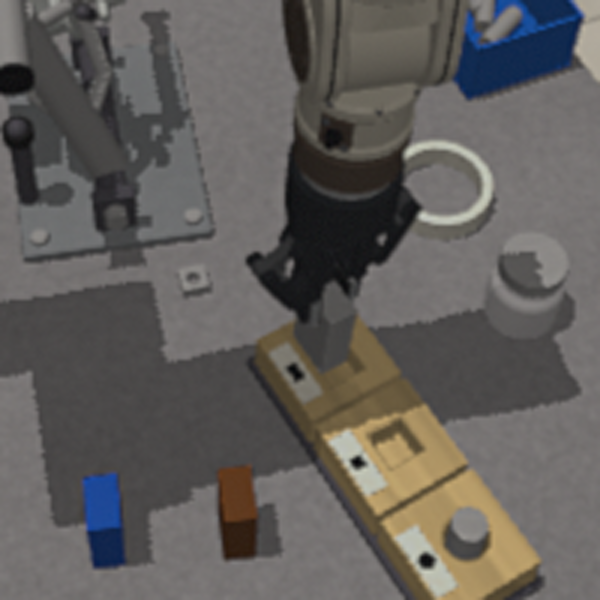

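View pics/top3.png

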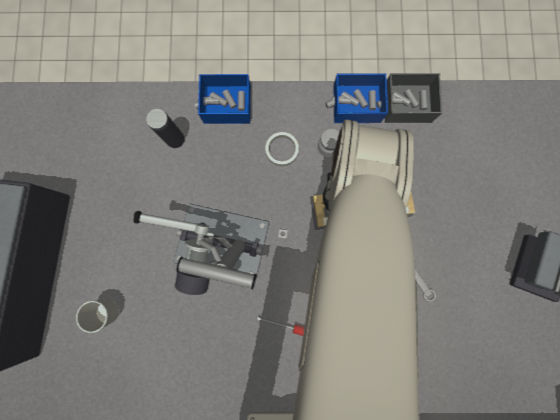

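Call:
move_arm(moves=[[[0.02,-0.003,0.02,0.01,-0.05,-0.015,1],[0,0,0.005,0,0,0,1],[0,0,0,0,0,0,1]]])

```text
clock: 4.77
eef_pos: [0.6006, -0.1149, 0.129]
tool_rot: [0.657, 0.754, -0.003, -0.005]
ft_force: [0.0, -0.0, -5.0]
grip_width: 0.0227
```

```bash
python3 - <<'E'
from h import *
o=st([.606,-.115,.12],8)
c=shot('side','side4');W=cloud(c);hsv=cv2.cvtColor(c['pixels'],cv2.COLOR_RGB2HSV)
T=R.from_quat(o['tool_rot']).as_matrix();L=(W-[0,-.0055,0]*np.array(1)-o['eef_pos'])@T
m=(hsv[...,1]<50)&(hsv[...,2]>60)&(L[...,2]>-.03)&(L[...,2]<.075)&(abs(L[...,0])<.05)&(abs(L[...,1])<.04)
print(m.sum())
P=L[m];print(np.percentile(P,[1,10,50,90,99],axis=0).round(4))
v,u=np.where(m);print(u.min(),u.max(),v.min(),v.max())
s=cv2.imread('pics/side4.png')[240:330,250:350];cv2.imwrite('pics/s4c.png',cv2.resize(s,None,fx=6,fy=6,interpolation=cv2.INTER_CUBIC))
E
```

```text
4.77 p [ 0.6006 -0.1149  0.129 ] jawyaw 7.82 tz [-0.0123  0.0025 -0.9999] f [ 0. -0. -5.] w 0.0227 j [-0.19  0.54  0.14  1.19  0.    1.25]
shift units [ 0.0108 -0.0002 -0.018 ] level [-0.005 -0.023 -0.   ] yaw 0.006
341
[[-0.0214 -0.0165 -0.0248]
 [-0.0207 -0.012  -0.0108]
 [-0.0147 -0.0025  0.0021]
 [ 0.0023  0.0106  0.0483]
 [ 0.0163  0.0247  0.0574]]
291 314 269 300
```

View pics/s4c.png

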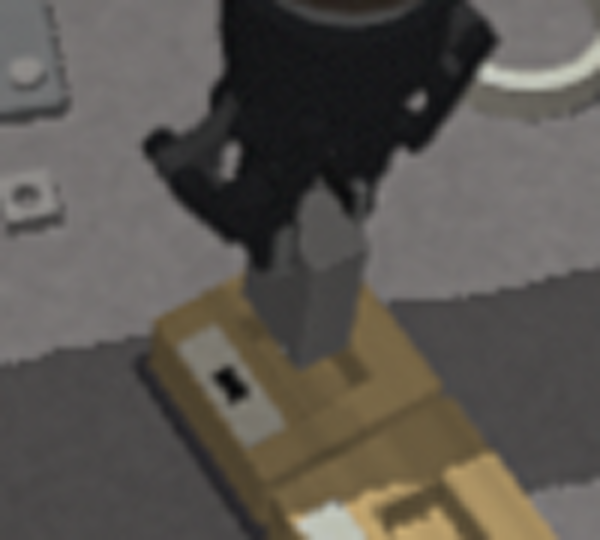

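Call:
move_arm(moves=[[[0.01,0,0,-0.005,-0.023,0.006,1],[0.003,0,-0.01,0,0,0,1],[0,0,-0.01,0,0,0,1]]])

```text
clock: 5.07
eef_pos: [0.6084, -0.1157, 0.1217]
tool_rot: [0.656, 0.754, 0.002, 0.003]
ft_force: [0.5, 0.5, -4.2]
grip_width: 0.0225
```

```bash
python3 - <<'E'
from h import *
o=st([.606,-.115,.11],8)
E
```

```text
5.07 p [ 0.6084 -0.1157  0.1217] jawyaw 7.96 tz [ 0.0068 -0.0017 -1.    ] f [ 0.5  0.5 -4.2] w 0.0225 j [-0.19  0.54  0.13  1.16 -0.    1.24]
shift units [-0.0048  0.0014 -0.0234] level [0.003 0.013 0.   ] yaw 0.001
```

Call:
move_arm(moves=[[[-0.005,0.0015,-0.02,0.002,0.01,0,1],[0,0,0,0,0,0,1]]])

```text
clock: 5.23
eef_pos: [0.6049, -0.1148, 0.1097]
tool_rot: [0.656, 0.754, -0.0, -0.0]
ft_force: [-0.9, 0.3, -6.2]
grip_width: 0.0229
```

```bash
python3 - <<'E'
from h import *
o=st([.606,-.115,.11],8)
E
```

```text
5.23 p [ 0.6049 -0.1148  0.1097] jawyaw 7.96 tz [-3.e-04 -3.e-04 -1.e+00] f [-0.9  0.3 -6.2] w 0.0229 j [-0.19  0.55  0.11  1.14 -0.    1.24]
shift units [ 0.0022 -0.0005  0.0006] level [ 0.001 -0.001  0.   ] yaw 0.001
```

Pose is good. Lowering into the slot.

Call:
move_arm(moves=[[[0.0015,0,-0.02,0,0,0,1],[0,0,-0.015,0,0,0,1]]])

```text
clock: 5.4
eef_pos: [0.6061, -0.1147, 0.0917]
tool_rot: [0.656, 0.754, 0.0, 0.001]
ft_force: [0.2, -0.2, -3.9]
grip_width: 0.0223
```

```bash
python3 - <<'E'
from h import *
o=st([.606,-.115,.0775],8)
E
```

```text
5.4 p [ 0.6061 -0.1147  0.0917] jawyaw 7.96 tz [ 1.1e-03 -6.0e-04 -1.0e+00] f [ 0.2 -0.2 -3.9] w 0.0223 j [-0.19  0.57  0.09  1.1  -0.    1.24]
shift units [-0.0003 -0.0005 -0.0283] level [0.001 0.002 0.   ] yaw 0.001
```

Call:
move_arm(moves=[[[0,0,-0.016,0,0,0,1],[0,0,-0.01,0,0,0,1],[0,0,-0.004,0,0,0,1]]])

```text
clock: 5.65
eef_pos: [0.6049, -0.1149, 0.0775]
tool_rot: [0.656, 0.754, -0.001, 0.0]
ft_force: [-8.0, 1.6, 21.2]
grip_width: 0.0227
```

```bash
python3 - <<'E'
from h import *
o=st([.606,-.115,.0775],8)
E
```

```text
5.65 p [ 0.6049 -0.1149  0.0775] jawyaw 7.95 tz [-7.0e-04 -1.2e-03 -1.0e+00] f [-8.   1.6 21.2] w 0.0227 j [-0.19  0.58  0.07  1.07 -0.    1.25]
shift units [ 0.0022 -0.0003 -0.0001] level [ 0.002 -0.001  0.   ] yaw 0.002
```

The block has bottomed out at exactly the expected height. Opening and retreating.

Call:
move_arm(moves=[[[0.001,0,0.001,0,0,0,0],[0,0,0,0,0,0,-0.3],[0,0,0.0,0,0,0,-0.3],[0,0,0.03,0,0,0,-0.3],[0,0,0.06,0,0,0,-0.3],[0,0,0.07,0,0,0,-0.3],[0,0,0.07,0,0,0,-0.3],[0,0,0.07,0,0,0,-0.3]]])

```text
clock: 6.32
eef_pos: [0.6013, -0.1141, 0.2244]
tool_rot: [0.656, 0.754, -0.004, -0.006]
ft_force: [1.8, -0.5, -0.3]
grip_width: 0.0552
```

```bash
python3 - <<'E'
from h import *
o=st([.606,-.115,.3],8)
c=shot('side','side5')
E
```

```text
6.32 p [ 0.6013 -0.1141  0.2244] jawyaw 7.95 tz [-0.0138  0.0011 -0.9999] f [ 1.8 -0.5 -0.3] w 0.0552 j [-0.19  0.49  0.32  1.41 -0.    1.25]
shift units [ 0.0093 -0.0018  0.1511] level [-0.002 -0.026 -0.   ] yaw 0.002
```

View pics/side5.png

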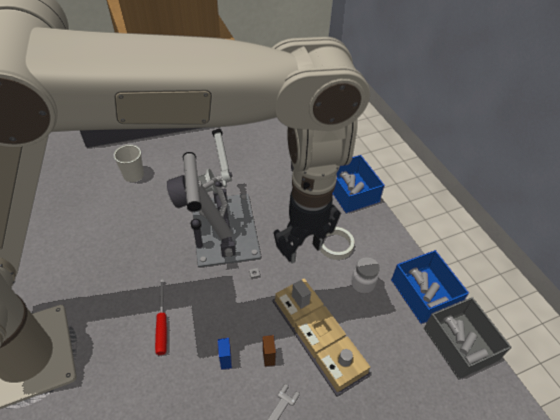

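The block stands in the oblong slot at side px (301,293). I'll check its height, then measure the jig from the first images.

```bash
python3 - <<'E'
from h import *
c=dict(np.load('side5.npz'));W=cloud(c);hsv=cv2.cvtColor(c['pixels'],cv2.COLOR_RGB2HSV)
m=(abs(W[...,0]-.606)<.03)&(abs(W[...,1]+.1215)<.035)&(W[...,2]>.08)&(W[...,2]<.1)
P=W[m];print('block top',P.mean(0).round(4),cv2.minAreaRect(P[:,:2].astype(np.float32)))
v,u=np.mgrid[:420,:560]
for n in('top0','side0'):
    c=dict(np.load(n+'.npz'));W=cloud(c);x,y,z=W[...,0],W[...,1],W[...,2]
    reg=(x>.35)&(x<.75)&(y>0)&(y<.45)
    # base plate
    m=reg&(abs(z-.012)<.004)&(x>.4)&(x<.7)&(y<.3);m=cv2.morphologyEx(m.astype(np.uint8),cv2.MORPH_OPEN,np.ones((3,3)))
    k,l,s,_=cv2.connectedComponentsWithStats(m)
    P=W[m>0];print(n,'plate',len(P),cv2.minAreaRect(P[:,:2].astype(np.float32)))
    # top tube: z>.235
    m=reg&(z>.225)&(z<.275); P=W[m]; print('tube pts',len(P),P.min(0).round(3),P.max(0).round(3))
    k,l,s,_=cv2.connectedComponentsWithStats(m.astype(np.uint8))
    for i in range(1,k):
        if s[i,4]>60:
            Q=W[l==i];w,V=np.linalg.eigh(np.cov(Q[:,:2].T));r=cv2.minAreaRect(Q[:,:2].astype(np.float32));print(s[i],r,Q[:,2].max().round(4),np.percentile(Q[:,2],95).round(4),V[:,1].round(3))
    m=reg&(z>.17)&(z<.225)&(y>.22); 
    k,l,s,_=cv2.connectedComponentsWithStats(m.astype(np.uint8))
    for i in range(1,k):
        if s[i,4]>40:
            Q=W[l==i];r=cv2.minAreaRect(Q[:,:2].astype(np.float32));print('stand',s[i],r,Q.min(0).round(3),Q.max(0).round(3))
a=cv2.imread('pics/top0.png')[190:310,120:290];cv2.imwrite('pics/jig0.png',cv2.resize(a,None,fx=4.5,fy=4.5,interpolation=cv2.INTER_CUBIC))
E
```

```text
block top [ 0.6045 -0.1224  0.0863] ((0.6049419641494751, -0.12107773870229721), (0.02490183152258396, 0.04176045209169388), 6.820464134216309)
top0 plate 2123 ((0.5207400321960449, 0.1686544269323349), (0.2192433625459671, 0.15528135001659393), 77.15736389160156)
tube pts 1201 [0.415 0.061 0.225] [0.478 0.217 0.263]
[ 176  257   80   33 1201] ((0.45131438970565796, 0.13862496614456177), (0.15597349405288696, 0.039812229573726654), 77.21893310546875) 0.2631 0.2594 [0.22  0.976]
stand [133 211  52  19 465] ((0.557405412197113, 0.2720051109790802), (0.10620711743831635, 0.02677619270980358), 82.705810546875) [0.538 0.221 0.184] [0.576 0.325 0.214]
stand [176 272   9  21 126] ((0.42465850710868835, 0.22930088639259338), (0.018102310597896576, 0.042588599026203156), 88.776123046875) [0.403 0.22  0.17 ] [0.446 0.238 0.185]
side0 plate 1929 ((0.5203501582145691, 0.16399230062961578), (0.22212433815002441, 0.1586417555809021), 77.41814422607422)
tube pts 807 [0.416 0.056 0.225] [0.48  0.212 0.263]
[183 152  21  60 807] ((0.4519736170768738, 0.1335046887397766), (0.15777452290058136, 0.03759162500500679), 76.92062377929688) 0.2631 0.2591 [0.226 0.974]
stand [212 129  15  35 263] ((0.5549388527870178, 0.26999911665916443), (0.10073118656873703, 0.026028502732515335), 77.01728057861328) [0.54  0.221 0.187] [0.578 0.321 0.216]
```

View pics/jig0.png

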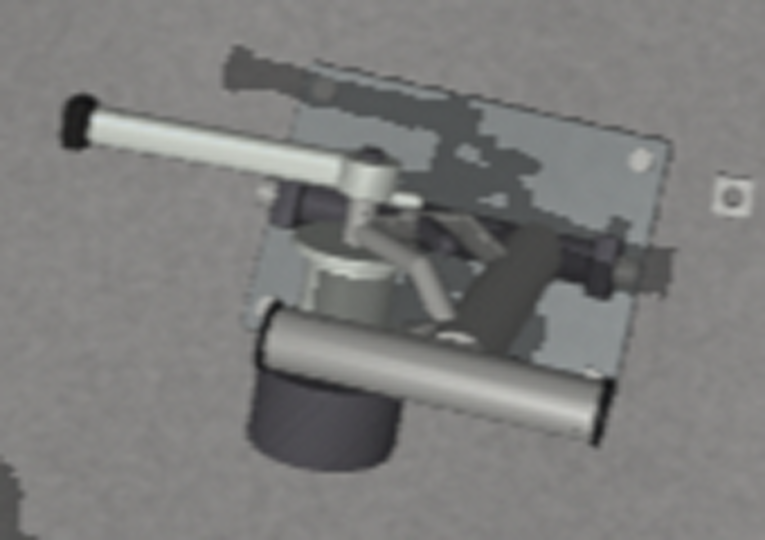

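Block home: its top reads 0.086 in a camera that reads about 1.5 mm low, against an expected 0.088. Jig origin is about (0.521, 0.168) with yaw −12.8°, and the measured tube and stand positions match the predictions. Next I raise the arm and go over to the kickstand, closing the fingers and tilting with the frame.

Call:
move_arm(moves=[[[0,0,0.075,0,0,-0.12,1],[0,0,0.075,0,0,-0.12,1],[0,0,0.075,0,0,-0.12,1],[-0.005,0.04,0.05,0,0,-0.12,1],[-0.01,0.075,0,0,0,-0.12,1],[-0.01,0.075,0,0,0,-0.1,1],[-0.01,0.075,0,-0.02,-0.1,0,1],[-0.01,0.075,0,-0.02,-0.1,0,1]]])

```text
clock: 7.03
eef_pos: [0.5859, 0.0518, 0.3733]
tool_rot: [0.792, 0.607, 0.041, 0.047]
ft_force: [1.2, -0.2, 0.5]
grip_width: -0.0001
```

```bash
cat >> h.py <<'E'
JO=np.array([.5207,.168]);JY=np.radians(-12.8)
def jw(x,y,z): return np.array([JO[0]+x*np.cos(JY)-y*np.sin(JY),JO[1]+x*np.sin(JY)+y*np.cos(JY),z])
def fr(X,y,w,lean=.3): return jw(X*np.cos(lean)-w*np.sin(lean),y,.04+w*np.cos(lean)+X*np.sin(lean))
def tR(lean): # tool orientation: y=frame x, z=-frame z
    return R.from_euler('z',JY)*R.from_euler('y',-lean)*R.from_matrix([[0,1,0],[1,0,0],[0,0,-1]])
def to(p,lean):
    o=get_obs();q=R.from_quat(o['tool_rot']);d=(tR(lean)*q.inv()).as_rotvec()
    if abs(np.linalg.norm(d))>2: print('!! half turn')
    print(round(o['clock'],2),'p',o['eef_pos'].round(4),'tgt',np.round(p,4),'shift',((p-o['eef_pos'])/.5).round(4),'turn',(d/.5236).round(3),'f',o['ft_force'].round(1),'w',round(o['grip_width'],4),'j',o['joint_pos'].round(2))
E
python3 - <<'E'
from h import *
to(fr(.060,.1,.186),.3)
E
```

```text
7.03 p [0.5859 0.0518 0.3733] tgt [0.5451 0.265  0.2354] shift [-0.0815  0.4263 -0.2759] turn [-0.097 -0.322  0.074] f [ 1.2 -0.2  0.5] w -0.0001 j [ 0.11  0.32  0.44  1.57 -0.04  1.94]
```

Call:
move_arm(moves=[[[-0.013,0.07,0,-0.016,-0.055,0.012,1],[-0.013,0.07,0,-0.016,-0.055,0.012,1],[-0.013,0.07,0,-0.016,-0.055,0.012,1],[-0.013,0.07,0,-0.016,-0.055,0.012,1],[-0.013,0.07,0,-0.016,-0.055,0.012,1],[-0.013,0.06,0,-0.016,-0.055,0.012,1],[0,0,0,0,0,0,1]]])

```text
clock: 7.62
eef_pos: [0.5429, 0.274, 0.375]
tool_rot: [0.769, 0.619, 0.106, 0.121]
ft_force: [0.6, -1.1, -0.2]
grip_width: 0.0001
```

```bash
python3 - <<'E'
from h import *
to(fr(.060,.1,.186),.3)
E
```

```text
7.62 p [0.5429 0.274  0.375 ] tgt [0.5451 0.265  0.2354] shift [ 0.0045 -0.0181 -0.2792] turn [-0.014  0.047 -0.018] f [ 0.6 -1.1 -0.2] w 0.0001 j [ 0.57  0.25  0.31  1.39 -0.22  2.33]
```

Call:
move_arm(moves=[[[0.002,-0.008,-0.07,-0.007,0.02,-0.009,1],[0.002,-0.008,-0.07,-0.007,0.02,-0.009,1],[0,0,-0.06,0,0,0,1],[0,0,-0.05,0,0,0,1],[0,0,0,0,0,0,1]]])

```text
clock: 8.03
eef_pos: [0.5443, 0.2711, 0.2492]
tool_rot: [0.77, 0.619, 0.101, 0.118]
ft_force: [-0.7, -0.3, -1.7]
grip_width: -0.0001
```

```bash
python3 - <<'E'
from h import *
to(fr(.060,.1,.186),.3)
c=shot('top','top6');c=shot('side','side6')
a=cv2.imread('pics/top6.png')[170:310,90:290];b=cv2.imread('pics/side6.png')[80:290,120:290]
a=cv2.resize(a,None,fx=2.2,fy=2.2);b=cv2.resize(b,None,fx=2,fy=2)
o=np.zeros((max(a.shape[0],b.shape[0]),a.shape[1]+b.shape[1],3),np.uint8);o[:a.shape[0],:a.shape[1]]=a;o[:b.shape[0],a.shape[1]:]=b;cv2.imwrite('pics/c6.png',o)
E
```

```text
8.03 p [0.5443 0.2711 0.2492] tgt [0.5451 0.265  0.2354] shift [ 0.0018 -0.0123 -0.0276] turn [-0.012  0.025 -0.017] f [-0.7 -0.3 -1.7] w -0.0001 j [ 0.56  0.28  0.03  1.09 -0.21  2.32]
```

View pics/c6.png

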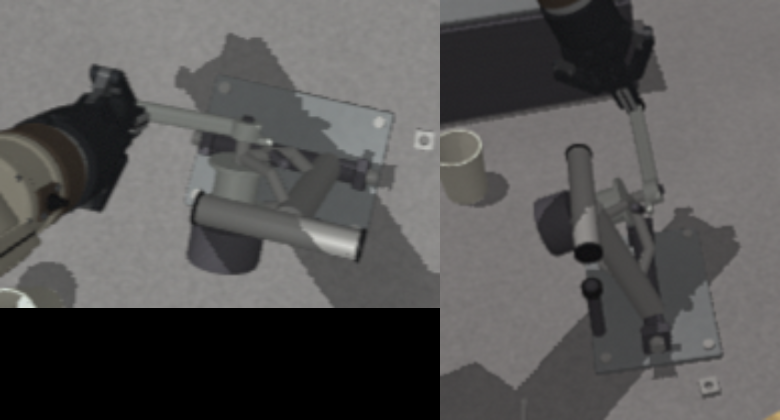

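The fingers are over the bar. Pressing along the frame's −z.

Call:
move_arm(moves=[[[0.01,-0.014,-0.04,-0.012,0.02,-0.015,1],[0.01,-0.003,-0.035,0,0,0,1],[0.012,-0.003,-0.04,0,0,0,1],[0.012,-0.003,-0.04,0,0,0,1]]])

```text
clock: 8.47
eef_pos: [0.5797, 0.2657, 0.1956]
tool_rot: [0.772, 0.614, 0.115, 0.121]
ft_force: [0.7, 0.3, 0.7]
grip_width: -0.0
```

```bash
python3 - <<'E'
from h import *
to(fr(.060,.1,.085),.3)
E
```

```text
8.47 p [0.5797 0.2657 0.1956] tgt [0.5743 0.2584 0.1389] shift [-0.0109 -0.0147 -0.1132] turn [-0.039  0.077 -0.001] f [0.7 0.3 0.7] w -0.0 j [ 0.52  0.34 -0.03  0.93 -0.2   2.29]
```

```bash
python3 - <<'E'
from h import *
c=shot('top','top7');c=shot('side','side7')
a=cv2.imread('pics/top7.png')[170:310,90:290];b=cv2.imread('pics/side7.png')[80:290,120:290]
a=cv2.resize(a,None,fx=2.2,fy=2.2);b=cv2.resize(b,None,fx=2,fy=2)
o=np.zeros((max(a.shape[0],b.shape[0]),a.shape[1]+b.shape[1],3),np.uint8);o[:a.shape[0],:a.shape[1]]=a;o[:b.shape[0],a.shape[1]:]=b;cv2.imwrite('pics/c7.png',o)
to(fr(.060,.1,.085),.3)
E
```

```text
8.57 p [0.5797 0.2648 0.1932] tgt [0.5743 0.2584 0.1389] shift [-0.011  -0.0129 -0.1085] turn [-0.035  0.072  0.002] f [ 3.8 -1.5 -0.2] w 0.0004 j [ 0.52  0.34 -0.04  0.93 -0.21  2.29]
```

View pics/c7.png

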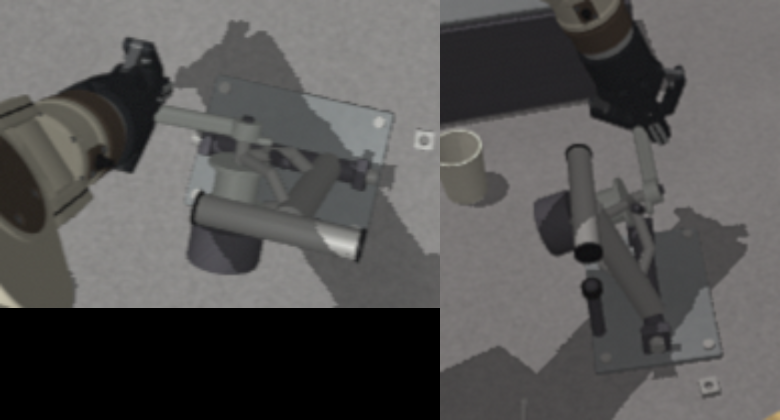

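The fingers slid off the bar on its +x side: x advanced while z was held up by contact. I'll lift clear and retry with stronger z steps, checking as I go.

Call:
move_arm(moves=[[[0.01,-0.002,0.04,0,0,0,1],[0,0,0.06,-0.01,0.02,0,1],[-0.01,0,0.04,-0.01,0.02,0,1],[-0.04,0,0,0,0.02,0,1],[-0.03,0,0,0,0,0,1],[0,0,0,0,0,0,1]]])

```text
clock: 9.07
eef_pos: [0.551, 0.2648, 0.2831]
tool_rot: [0.774, 0.612, 0.108, 0.118]
ft_force: [0.7, 0.2, 1.2]
grip_width: -0.0003
```

```bash
python3 - <<'E'
from h import *
to(fr(.060,.1,.180),.3)
E
```

```text
9.07 p [0.551  0.2648 0.2831] tgt [0.5469 0.2646 0.2297] shift [-0.0083 -0.0003 -0.1069] turn [-0.035  0.047  0.011] f [0.7 0.2 1.2] w -0.0003 j [ 0.55  0.26  0.09  1.15 -0.21  2.32]
```

```bash
python3 - <<'E'
from h import *
for n in ('top0','side0','top7','side7'):
    c=dict(np.load(n+'.npz'));W=cloud(c)
    if n[0]=='s': W=W+[0,.005,0]
    d=W-np.array([*JO,.04]);cz,sz=np.cos(JY),np.sin(JY)
    jx=d[...,0]*cz+d[...,1]*sz;jy=-d[...,0]*sz+d[...,1]*cz;jz=d[...,2]
    X=jx*np.cos(.3)+jz*np.sin(.3);w=-jx*np.sin(.3)+jz*np.cos(.3)
    for a in(.05,.06,.07,.08,.1,.12):
        m=(abs(jy-a)<.004)&(w>.12)&(w<.17)&(abs(X-.06)<.03)
        if m.sum()>4: print(n,a,m.sum(),'X',np.percentile(X[m],[5,95]).round(4),'w top',np.percentile(w[m],[50,90]).round(4))
E
```

```text
top0 0.05 31 X [0.0489 0.0645] w top [0.1406 0.1422]
top0 0.06 32 X [0.0481 0.0647] w top [0.1407 0.1433]
top0 0.07 31 X [0.0485 0.0643] w top [0.1428 0.1451]
top0 0.08 32 X [0.0494 0.0641] w top [0.1443 0.1464]
top0 0.1 30 X [0.0489 0.0643] w top [0.1475 0.1494]
top0 0.12 34 X [0.0495 0.0648] w top [0.1501 0.1527]
side0 0.05 19 X [0.0496 0.066 ] w top [0.1393 0.1409]
side0 0.06 18 X [0.0488 0.065 ] w top [0.1403 0.143 ]
side0 0.07 17 X [0.0532 0.0651] w top [0.1415 0.1427]
side0 0.08 21 X [0.0498 0.0656] w top [0.1434 0.1457]
side0 0.1 20 X [0.0506 0.0654] w top [0.1462 0.1487]
side0 0.12 17 X [0.0487 0.0652] w top [0.1491 0.1514]
top7 0.05 32 X [0.0479 0.0648] w top [0.1392 0.1414]
top7 0.06 35 X [0.0481 0.0646] w top [0.1406 0.1432]
top7 0.07 33 X [0.0481 0.0644] w top [0.1426 0.1447]
top7 0.08 33 X [0.0488 0.0646] w top [0.1441 0.1464]
top7 0.1 77 X [0.051  0.0871] w top [0.1467 0.1573]
side7 0.05 24 X [0.0495 0.0649] w top [0.1384 0.1424]
side7 0.06 18 X [0.0494 0.0655] w top [0.1413 0.1421]
side7 0.07 20 X [0.05   0.0659] w top [0.1414 0.1444]
side7 0.08 15 X [0.0497 0.0657] w top [0.1436 0.1457]
side7 0.1 124 X [0.0526 0.0872] w top [0.1479 0.167 ]
side7 0.12 5 X [0.0488 0.0716] w top [0.1479 0.161 ]
```

Bar geometry is confirmed (X ≈ 57 mm, still folded). I'll hover just above it at X = 55 mm.

Call:
move_arm(moves=[[[-0.006,0,-0.04,-0.017,0.025,0.005,1],[-0.01,0,-0.04,-0.017,0.022,0.005,1],[0,0,-0.02,0,0,0,1],[0,0,0,0,0,0,1]]])

```text
clock: 9.4
eef_pos: [0.5484, 0.2674, 0.2453]
tool_rot: [0.773, 0.615, 0.104, 0.118]
ft_force: [-0.4, -0.8, -1.3]
grip_width: 0.0001
```

```bash
python3 - <<'E'
from h import *
to(fr(.055,.1,.166),.3)
E
```

```text
9.4 p [0.5484 0.2674 0.2453] tgt [0.5463 0.2647 0.2148] shift [-0.0043 -0.0052 -0.0609] turn [-0.021  0.036  0.001] f [-0.4 -0.8 -1.3] w 0.0001 j [ 0.55  0.28  0.02  1.07 -0.21  2.33]
```

Call:
move_arm(moves=[[[-0.004,-0.005,-0.03,-0.02,0.035,0,1],[-0.005,0,-0.025,0,0,0,1],[-0.004,0,0,0,0,0,1]]])

```text
clock: 9.65
eef_pos: [0.5446, 0.2652, 0.2197]
tool_rot: [0.773, 0.616, 0.096, 0.117]
ft_force: [-0.1, 0.6, -1.5]
grip_width: -0.0002
```

```bash
python3 - <<'E'
from h import *
to(fr(.055,.1,.166),.3)
E
```

```text
9.65 p [0.5446 0.2652 0.2197] tgt [0.5463 0.2647 0.2148] shift [ 0.0034 -0.0008 -0.0097] turn [-0.004  0.009  0.004] f [-0.1  0.6 -1.5] w -0.0002 j [ 0.55  0.29 -0.02  1.03 -0.21  2.33]
```

Call:
move_arm(moves=[[[0.004,-0.001,-0.05,0,0,0,1],[0.006,-0.002,-0.06,0,0,0,1]]])

```text
clock: 9.82
eef_pos: [0.5563, 0.2665, 0.1742]
tool_rot: [0.773, 0.614, 0.105, 0.12]
ft_force: [0.2, -1.7, 5.7]
grip_width: 0.0002
```

```bash
cat >> h.py <<'E'
def infr():
    o=get_obs();d=o['eef_pos']-np.array([*JO,.04]);cz,sz=np.cos(JY),np.sin(JY)
    jx=d[0]*cz+d[1]*sz;jy=-d[0]*sz+d[1]*cz
    T=R.from_quat(o['tool_rot']).as_matrix()[:,2]
    t=d+.011*T;tx=t[0]*cz+t[1]*sz
    print('tip X %.4f y %.4f w %.4f'%(tx*np.cos(.3)+t[2]*np.sin(.3),-t[0]*sz+t[1]*cz,-tx*np.sin(.3)+t[2]*np.cos(.3)))
E
python3 - <<'E'
from h import *
infr();to(fr(.055,.1,.081),.3)
E
```

```text
tip X 0.0522 y 0.1041 w 0.1134
9.82 p [0.5563 0.2665 0.1742] tgt [0.5708 0.2592 0.1336] shift [ 0.029  -0.0147 -0.0811] turn [-0.02   0.044  0.005] f [ 0.2 -1.7  5.7] w 0.0002 j [ 0.55  0.33 -0.1   0.9  -0.21  2.32]
```

Pressing on the bar with 5.7 N, X on track. Continuing.

Call:
move_arm(moves=[[[0.016,-0.008,-0.06,-0.01,0.02,0,1],[0.016,-0.008,-0.06,-0.01,0.02,0,1],[0.008,-0.002,-0.03,0,0,0,1]]])

```text
clock: 10.07
eef_pos: [0.5791, 0.258, 0.0996]
tool_rot: [0.773, 0.615, 0.096, 0.118]
ft_force: [0.0, -0.6, -0.2]
grip_width: 0.0001
```

```bash
python3 - <<'E'
from h import *
infr();to(fr(.055,.1,.081),.3)
c=shot('side','side8')
E
```

```text
tip X 0.0531 y 0.1008 w 0.0350
10.07 p [0.5791 0.258  0.0996] tgt [0.5708 0.2592 0.1336] shift [-0.0168  0.0023  0.068 ] turn [-0.004  0.013  0.005] f [ 0.  -0.6 -0.2] w 0.0001 j [ 0.51  0.44 -0.14  0.75 -0.2   2.29]
```

View pics/side8.png

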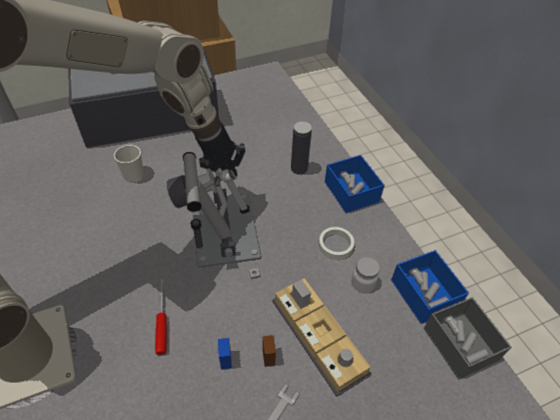

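The stand has snapped down; its foot is near side px (243,208). Backing out and going up to the tube.

Call:
move_arm(moves=[[[-0.02,0.006,0.07,0,0,0,1],[-0.02,0.006,0.07,0,0,0,1],[-0.02,0.004,0.07,0,0,0,1],[-0.02,0.004,0.075,0,0,0,1],[-0.02,0.002,0.075,0,0,0,1],[-0.01,0,0.075,0,0,0,0.2],[-0.01,0,0.075,0,0,0,-1],[-0.01,0,0.06,0,0,0,-1]]])

```text
clock: 10.78
eef_pos: [0.5035, 0.2619, 0.3875]
tool_rot: [0.775, 0.616, 0.083, 0.117]
ft_force: [1.0, -0.6, 1.0]
grip_width: 0.0358
```

```bash
python3 - <<'E'
from h import *
to(fr(0,-.09,.275),.3)
c=shot('top','top9');c=shot('side','side9')
for n in('top9','side9'):
    c=dict(np.load(n+'.npz'));W=cloud(c)
    if n[0]=='s': W=W+[0,.005,0]
    d=W-np.array([*JO,.04]);cz,sz=np.cos(JY),np.sin(JY)
    jx=d[...,0]*cz+d[...,1]*sz;jy=-d[...,0]*sz+d[...,1]*cz;jz=d[...,2]
    X=jx*np.cos(.3)+jz*np.sin(.3);w=-jx*np.sin(.3)+jz*np.cos(.3)
    for a in(.14,.1,.06,.02):
        m=(abs(w-a)<.006)&(abs(X-.058)<.02)&(abs(jy-.02)<.04)
        if m.sum()>3: print(n,'w',a,m.sum(),'y',np.percentile(jy[m],[5,95]).round(4),'X',np.percentile(X[m],[5,95]).round(3))
    m=(w>.19)&(w<.24)&(abs(X)<.03)&(jy>-.12)&(jy<.03)
    if m.sum()>20: print('tube X',np.percentile(X[m],[2,98]).round(4),'wmax',np.percentile(w[m],98).round(4),'y',jy[m].min().round(3),jy[m].max().round(3))
E
```

```text
10.78 p [0.5035 0.2619 0.3875] tgt [0.4215 0.0982 0.3027] shift [-0.1639 -0.3274 -0.1695] turn [ 0.021 -0.03   0.014] f [ 1.  -0.6  1. ] w 0.0358 j [ 0.59  0.21  0.3   1.48 -0.22  2.37]
top9 w 0.14 112 y [0.008  0.0325] X [0.048 0.066]
top9 w 0.1 6 y [0.0158 0.0227] X [0.062 0.065]
top9 w 0.06 8 y [0.0149 0.0193] X [0.051 0.064]
top9 w 0.02 12 y [0.0153 0.0231] X [0.051 0.065]
tube X [-0.0134  0.0128] wmax 0.2301 y -0.12 0.03
side9 w 0.14 73 y [0.0091 0.0283] X [0.045 0.066]
side9 w 0.1 26 y [0.0138 0.022 ] X [0.049 0.065]
side9 w 0.06 19 y [0.013 0.02 ] X [0.051 0.065]
side9 w 0.02 21 y [0.015 0.021] X [0.05  0.066]
tube X [-0.0135  0.0138] wmax 0.2296 y -0.12 0.03
```

View pics/side9.png

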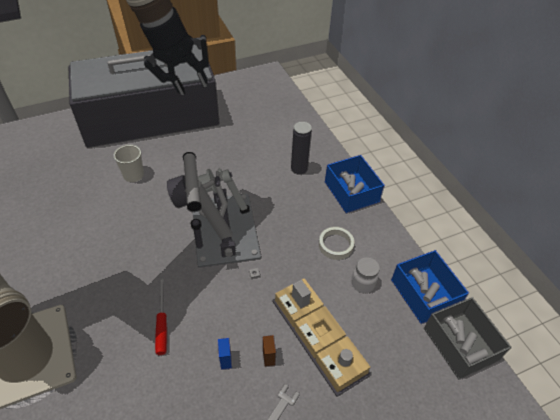

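The stand is straight down along the post (y ≈ 18 mm at every height), and the tube sits exactly where the model puts it. Moving above the grip point.

Call:
move_arm(moves=[[[-0.032,-0.065,0,0.01,-0.015,0.007,-1],[-0.032,-0.065,0,0.01,-0.015,0.007,-1],[-0.032,-0.065,0,0,0,0,-1],[-0.032,-0.065,-0.02,0,0,0,-1],[-0.032,-0.06,-0.04,0,0,0,-1],[0,0,-0.05,0,0,0,-1],[0,0,-0.03,0,0,0,-1]]])

```text
clock: 11.47
eef_pos: [0.4244, 0.1001, 0.325]
tool_rot: [0.771, 0.617, 0.104, 0.12]
ft_force: [0.7, 0.2, -0.4]
grip_width: 0.0858
```

```bash
python3 - <<'E'
from h import *
to(fr(0,-.09,.275),.3)
E
```

```text
11.47 p [0.4244 0.1001 0.325 ] tgt [0.4215 0.0982 0.3027] shift [-0.0057 -0.0038 -0.0445] turn [-0.014  0.04  -0.007] f [ 0.7  0.2 -0.4] w 0.0858 j [ 0.34 -0.13 -0.23  1.2  -0.16  2.11]
```

Call:
move_arm(moves=[[[-0.006,-0.004,-0.045,-0.012,0.035,-0.007,-1],[-0.002,0,0,0,0,0,-1],[0,0,0,0,0,0,-1]]])

```text
clock: 11.72
eef_pos: [0.4172, 0.0955, 0.3007]
tool_rot: [0.774, 0.616, 0.093, 0.117]
ft_force: [0.2, -0.2, 0.3]
grip_width: 0.0853
```

```bash
python3 - <<'E'
from h import *
to(fr(0,-.09,.275),.3);to(fr(0,-.09,.207),.3)
E
```

```text
11.72 p [0.4172 0.0955 0.3007] tgt [0.4215 0.0982 0.3027] shift [0.0086 0.0054 0.004 ] turn [-0.     0.     0.007] f [ 0.2 -0.2  0.3] w 0.0853 j [ 0.33 -0.13 -0.28  1.16 -0.16  2.11]
11.72 p [0.4172 0.0955 0.3007] tgt [0.4411 0.0938 0.2378] shift [ 0.0478 -0.0035 -0.1259] turn [-0.     0.     0.007] f [ 0.2 -0.2  0.3] w 0.0853 j [ 0.33 -0.13 -0.28  1.16 -0.16  2.11]
```

Call:
move_arm(moves=[[[0.018,0.003,-0.03,0,0,0,-1],[0.011,-0.002,-0.035,0,0,0,-1],[0.011,-0.002,-0.035,0,0,0,-1],[0.007,-0.001,-0.02,0,0,0,-1]]])

```text
clock: 12.05
eef_pos: [0.4461, 0.0968, 0.2487]
tool_rot: [0.773, 0.615, 0.101, 0.12]
ft_force: [0.1, -0.5, 0.4]
grip_width: 0.085
```

```bash
python3 - <<'E'
from h import *
infr();to(fr(0,-.09,.207),.3)
E
```

```text
tip X 0.0074 y -0.0858 w 0.2052
12.05 p [0.4461 0.0968 0.2487] tgt [0.4411 0.0938 0.2378] shift [-0.01   -0.0061 -0.0218] turn [-0.01   0.031  0.003] f [ 0.1 -0.5  0.4] w 0.085 j [ 0.31 -0.06 -0.36  0.99 -0.15  2.09]
```

Call:
move_arm(moves=[[[-0.009,-0.005,-0.022,-0.01,0.03,0,-1],[0,0,0,0,0,0,-1]]])

```text
clock: 12.22
eef_pos: [0.4423, 0.0947, 0.2377]
tool_rot: [0.773, 0.617, 0.093, 0.117]
ft_force: [0.1, -0.5, -0.2]
grip_width: 0.0854
```

```bash
python3 - <<'E'
from h import *
infr();to(fr(0,-.09,.207),.3)
E
```

```text
tip X 0.0009 y -0.0888 w 0.1956
12.22 p [0.4423 0.0947 0.2377] tgt [0.4411 0.0938 0.2378] shift [-0.0024 -0.0019  0.0002] turn [ 0.001 -0.001  0.001] f [ 0.1 -0.5 -0.2] w 0.0854 j [ 0.31 -0.05 -0.37  0.98 -0.15  2.08]
```

In place. Closing on the tube.

Call:
move_arm(moves=[[[-0.001,-0.001,0,0,0,0,1],[0,0,0,0,0,0,1],[0,0,0,0,0,0,1],[0,0,0,0,0,0,1],[0,0,0,0,0,0,1],[0,0,0,0,0,0,1]]])

```text
clock: 12.72
eef_pos: [0.442, 0.0957, 0.2418]
tool_rot: [0.772, 0.617, 0.095, 0.116]
ft_force: [-1.6, 1.0, -2.6]
grip_width: 0.0263
```

```bash
python3 - <<'E'
from h import *
infr();to(fr(0,-.09,.207),.3)
for l in(.2,.1,0): to(fr(0,-.09,.207,l),l)
E
```

```text
tip X 0.0016 y -0.0879 w 0.1997
12.72 p [0.442  0.0957 0.2418] tgt [0.4411 0.0938 0.2378] shift [-0.0017 -0.0038 -0.0081] turn [-0.004  0.004 -0.003] f [-1.6  1.  -2.6] w 0.0263 j [ 0.31 -0.05 -0.37  0.99 -0.15  2.08]
12.72 p [0.442  0.0957 0.2418] tgt [0.4607 0.0893 0.2429] shift [ 0.0374 -0.0127  0.0021] turn [ 0.038  0.19  -0.002] f [-1.6  1.  -2.6] w 0.0263 j [ 0.31 -0.05 -0.37  0.99 -0.15  2.08]
12.72 p [0.442  0.0957 0.2418] tgt [0.4806 0.0848 0.246 ] shift [ 0.0773 -0.0217  0.0083] turn [ 0.08   0.376 -0.002] f [-1.6  1.  -2.6] w 0.0263 j [ 0.31 -0.05 -0.37  0.99 -0.15  2.08]
12.72 p [0.442  0.0957 0.2418] tgt [0.5008 0.0802 0.247 ] shift [ 0.1176 -0.0309  0.0104] turn [ 0.122  0.563 -0.002] f [-1.6  1.  -2.6] w 0.0263 j [ 0.31 -0.05 -0.37  0.99 -0.15  2.08]
```

Call:
move_arm(moves=[[[0.02,-0.0045,0.006,0.02,0.094,0,1],[0.02,-0.0045,0.005,0.02,0.094,0,1],[0.02,-0.0045,0.004,0.02,0.094,0,1]]])

```text
clock: 12.97
eef_pos: [0.4663, 0.09, 0.2472]
tool_rot: [0.779, 0.624, 0.044, 0.054]
ft_force: [1.0, 0.8, -4.3]
grip_width: 0.0262
```

```bash
python3 - <<'E'
from h import *
for l in(.1,0): to(fr(0,-.089,.2107,l),l)
E
```

```text
12.97 p [0.4663 0.09   0.2472] tgt [0.4805 0.0859 0.2496] shift [ 0.0284 -0.0083  0.005 ] turn [ 0.013  0.075 -0.006] f [ 1.   0.8 -4.3] w 0.0262 j [ 0.23  0.09 -0.17  1.18 -0.06  2.01]
12.97 p [0.4663 0.09   0.2472] tgt [0.501  0.0812 0.2507] shift [ 0.0694 -0.0176  0.0071] turn [ 0.055  0.261 -0.006] f [ 1.   0.8 -4.3] w 0.0262 j [ 0.23  0.09 -0.17  1.18 -0.06  2.01]
```

Call:
move_arm(moves=[[[0.022,-0.005,0.003,0.02,0.07,-0.002,1],[0.022,-0.005,0.002,0.02,0.07,-0.002,1],[0.018,-0.004,0.001,0.01,0.06,0,1],[0.008,-0.002,0,0,0.03,0,1]]])

```text
clock: 13.3
eef_pos: [0.5011, 0.0821, 0.2499]
tool_rot: [0.782, 0.623, 0.002, -0.0]
ft_force: [-5.0, 1.2, 4.7]
grip_width: 0.0261
```

```bash
python3 - <<'E'
from h import *
for l in(0,): to(fr(0,-.089,.2107,l),l)
E
```

```text
13.3 p [0.5011 0.0821 0.2499] tgt [0.501  0.0812 0.2507] shift [-0.0002 -0.0018  0.0015] turn [-0.005  0.004  0.006] f [-5.   1.2  4.7] w 0.0261 j [0.16 0.25 0.04 1.36 0.   1.96]
```

At upright. Let it settle, then check.

Call:
move_arm(moves=[[[0,0,0,0,0,0,1],[0,0,0,0,0,0,1],[0,0,0,0,0,0,1],[0,0,0,0,0,0,1]]])

```text
clock: 13.63
eef_pos: [0.5007, 0.0822, 0.25]
tool_rot: [0.783, 0.622, -0.0, -0.003]
ft_force: [-2.2, 1.0, 2.3]
grip_width: 0.0261
```

```bash
python3 - <<'E'
from h import *
to(fr(0,-.089,.2107,0),0)
c=shot('side','side10');shot('top','top10')
to(fr(0,-.089,.2107,0),0)
print(get_obs()['joint_vel'].round(4))
for n in('top10','side10'):
    c=dict(np.load(n+'.npz'));W=cloud(c)
    if n[0]=='s': W=W+[0,.005,0]
    d=W-np.array([*JO,.04]);cz,sz=np.cos(JY),np.sin(JY)
    X=d[...,0]*cz+d[...,1]*sz;jy=-d[...,0]*sz+d[...,1]*cz;w=d[...,2]
    for a in(.1,.06,.02,-.005):
        m=(abs(w-a)<.006)&(abs(X-.058)<.03)&(abs(jy-.02)<.04)
        if m.sum()>3: print(n,'w',a,m.sum(),'y',np.percentile(jy[m],[5,95]).round(4),'X',np.percentile(X[m],[5,95]).round(3))
    m=(w>.19)&(w<.24)&(abs(X)<.04)&(jy>-.04)&(jy<.03)
    if m.sum()>20: print(n,'tube X',np.percentile(X[m],[2,98]).round(4),'wmax',np.percentile(w[m],98).round(4))
    m=(abs(W[...,0]-.606)<.04)&(abs(W[...,1]+.116)<.035)&(W[...,2]>.08)&(W[...,2]<.1)
    if m.sum()>10:
        P=W[m];print(n,'block top',P.mean(0).round(4),cv2.minAreaRect(P[:,:2].astype(np.float32)))
E
```

```text
13.63 p [0.5007 0.0822 0.25  ] tgt [0.501  0.0812 0.2507] shift [ 0.0005 -0.002   0.0015] turn [-0.008 -0.008  0.009] f [-2.2  1.   2.3] w 0.0261 j [0.16 0.26 0.04 1.36 0.01 1.96]
13.73 p [0.5006 0.0822 0.2499] tgt [0.501  0.0812 0.2507] shift [ 0.0007 -0.0021  0.0015] turn [-0.008 -0.008  0.009] f [-2.4  0.4  1.6] w 0.0263 j [0.16 0.25 0.04 1.36 0.   1.96]
[-0.0007 -0.0017 -0.0013 -0.0039 -0.0019 -0.0009]
top10 block top [ 0.6042 -0.1157  0.0865] ((0.6043911576271057, -0.11603345721960068), (0.023787453770637512, 0.04022891819477081), 6.634341716766357)
side10 w 0.1 42 y [-0.0132  0.0185] X [0.029 0.065]
side10 w 0.06 17 y [0.0144 0.0186] X [0.05  0.063]
side10 w 0.02 18 y [0.0149 0.0187] X [0.05  0.066]
side10 w -0.005 44 y [0.0109 0.0261] X [0.045 0.068]
side10 block top [ 0.6045 -0.1177  0.0863] ((0.6054838299751282, -0.11615230143070221), (0.02549654431641102, 0.04224710911512375), 5.884576320648193)
```

View pics/side10.png

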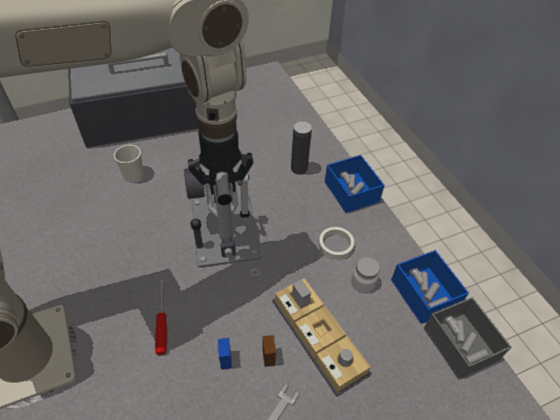

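The picture shows the frame upright in the gripper, the stand vertical below its pivot (side px (245,200)), and the block in its slot at (301,293). Everything is at rest, so I'm handing in.

```bash
python3 -c "
from workcell import *
print(job_done())"
```

```text
the job is handed in; nothing more can be done
None
```

All three steps are done, and I handed the job in at about 13.7 s with the gripper still holding the frame upright. No verdict was reported.

- **Block:** it is in the oblong slot, bottomed out at the expected height and let go. At the last check its top read 86.4 mm against 88 mm expected, in cameras that read about 1.5 mm low. It lay within about 2 mm of the measured pocket centre.
- **Kickstand:** the first press slid off the bar on its far side. I lifted clear, re-measured and pressed again; it snapped down. In the images the bar is straight along the post, level with its pivot at every height.
- **Frame:** the fingers hold the top tube (opening reads 26 mm on the 28 mm tube). The arm is at rest within 1 mm of the upright pose, with a wrist force of about 3 N.

Checks that disagreed or could not be made:

- **Camera offset:** the side camera read about 5 mm off in y from the top camera. I went with the top view, because the gripper's known position agreed with it.
- **Tube:** in the last views the gripper hid the tube, so the upright angle comes from the arm pose and the vertical kickstand.
- **Bystanders:** the plug, wrench, nut, tape and jar looked unmoved in the final side picture. I did not measure them again.

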